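# Load the pattern blocks into the sloped feed lanes

## Robot

A 6-joint arm with a two-finger parallel gripper is mounted at the origin on the work surface. World frame = base frame: x ahead of the robot, y to its left, z up, the work surface at z = 0. Lengths are in mm, angles in rad, forces in N, time in s.
With the tool pointing down it reaches from about 300 to 750 mm from the base axis. Payload 8.5 kg.
Tool frame: the origin (TCP) lies midway between the tips of the shut fingers; the grasp point (between the pads) lies 19 mm behind it; z points along the fingers, y is the line along which they close (so a half turn about z gives the same grasp; the last joint's range is limited). The gripper opens to 88 mm and grips with 3 to 60 N. Pads are 18 mm wide; open, the fingers measure 123 mm over their backs; the gripper's body (75 mm by 187 mm) begins 45 mm behind the grasp point.
Start: joints at [-1.483, 0.381, 1.297, -0, 1.464, -0.215], TCP at [164.001, -524.961, 238.748] pointing down, gripper open.
Joint ranges: [-3.11, 3.11], [-0.89, 2.33], [0.22, 2.48], [-1.42, 4.56], [0.17, 2.85], [-2.88, 2.88]. Speed limits (rad/s): [2.39, 2.39, 3.14, 3.14, 3.14, 3.14].

## Interface

Orientations are given as a 3x3 rotation matrix whose columns are the frame's x, y, z axes.
In Python, from station import readout, viewer, ticket, finder gives the robot as it stands.
- The arm moves only by the tool play_rows, never from a script. Its argument "steps" is a list of rows, each a list of 3 entries, a list of its own where there are three numbers: the shift along the tool's x, y, z as a fraction of full scale, then the turn, a rotation vector about the tool's x, y, z as a fraction of full scale, then the opening, from -1 (shut) to 1 (fully open). A call has 1 to 8 rows; each row shifts and turns the commanded pose from where the row before left it, along the tool's axes as they then stand; what a row does not reach is not made up. Full scale, the value 1, is 0.5 m for a shift and 0.5 rad for a turn. A row lasts 1/8 s, in which the tool goes at most 62.5 mm and 10.7 degrees, less where a joint would pass 70% of its speed; a pose out of reach is approached as far as the arm can. A call with a number of a shift or a turn outside -1 to 1 is refused whole. A call with a gripper value outside its range is refused whole. The fingers move at their own pace and stop on an object; the grip force is fixed at half the most. Time passes only in rows, so rows that do not move let the fingers close. It gives the time, the measured TCP pose, the force, the opening and the grip force at its end, in the units of the state.
- readout.sense(): the state, without advancing time (a new reading comes with each control period).
- viewer.read_camera(name): name is "scene" or "top"; returns a dict with "frame" (480x640x3 uint8, blue, green, red), "range_z" (480x640 float32, mm along the optical axis (not along the pixel's ray), 0 where there is no reading), "fx", "fy", "cx", "cy" (pixels), "view" (4x4, takes a point from world to camera coordinates). Camera axes: x right, y up, looking along -z (the intrinsics and any distortion apply to the point x, -y, -z); pixel columns grow to the right and rows downward; lengths in mm; the calibration is good to about 2 mm. A picture is of the moment at which its call begins.
- ticket.sign_off(): hands the job in; it is judged then, once.
Trained networks look in a picture, given as the dict that the camera call returned (one of the last four; its "shot" number tells which), for a name from the list of things; names that differ only in an ending like _2 or _b are one class to them, and where a whole thing is asked for, a point or a joint stands for the part that bears it (a point fixed in the world has none). Each returns a list of dicts, best first, with "score" (0 to 1); they miss things now and then, are a little off and sometimes report something else, mostly with a low value. They report only what shows in the picture. A call takes as long as a camera call. They do not tell look-alikes from the thing itself.
- finder.find_in(picture, label): "at" ([x, y, z] in mm, in the coordinates of the camera as it stood for that picture, good to about 4 mm: the middle of the surface that is visible of it).
- finder.outline_of(picture, label): "pixels" (480x640 bool, what is visible of it).
The state is a dict: "time_s": time; "q": joint angles; "joint_velocities": joint speeds; "effort": joint torques, N m; "tool_pos": TCP position; "tool_rot": TCP orientation; "wrist_force": force on the tool from outside, world axes, zero at the start; "moment": the same for the moment, N m; "grip_width": opening from 0.0 (shut) to 1.0 (fully open); "gripper_force": force on a finger pad.
Only numpy, scipy, OpenCV 4.12 (cv2) and the standard library are available. Lean on these libraries where they do the work, as an engineer would, in place of code of your own. Each camera call takes 0.05 s, during which the arm holds its last target. There are 200 camera calls.

## Task

Load the three embossed pattern blocks from the wooden board into the two sloped feed lanes: copper-capped block into the copper-railed lane, the two brass-capped ones into the brass-railed lane, the long one first so that it ends against the stop with the short one behind it. Set each down lengthwise, cap up, on the open upper end of its lane (do not drop it in) and let it slide home under the guard. Leave the green bottle, punch pot and small steel block where they are.

Things in the scene. Friction and masses are not known exactly. Their poses are not given: they have to be found in the camera images.
- brass_long_mid (a point): the long brass pattern block: 120 long (its x), 52 wide (y), 50 high (z) mm, dark wood below with a 14 mm brass leaf-embossed cap on top, 0.2 to 0.4 kg. This point is its centre, 25 mm above its underside; it starts lying cap up on the wooden board, any of the three places, long side roughly along the board's x
- brass_short_mid (a point): the short brass pattern block: 90 long (its x), 52 wide (y), 50 high (z) mm, dark wood below with a 14 mm brass leaf-embossed cap on top, 0.2 to 0.4 kg. This point is its centre, 25 mm above its underside; it starts lying cap up on the wooden board, any of the three places, long side roughly along the board's x
- copper_block_mid (a point): the copper pattern block: 120 long (its x), 52 wide (y), 50 high (z) mm, dark wood below with a 14 mm copper leaf-embossed cap on top, 0.2 to 0.4 kg. This point is its centre, 25 mm above its underside; it starts lying cap up on the wooden board, any of the three places, long side roughly along the board's x
- brass_chute: the brass lane: slippery channel sloping 20 deg, brass rails and stop. Origin: on the bed's surface at the middle of the open loading end, mid-width. x runs up the bed (towards the robot's side), y across, z square to the bed. Upper end at x = +70 mm, stop face at -290. 60 mm clear between rails 10 mm high. A block let go at the origin slides to the stop by itself in 1 to 2 s. Its place, left or right, varies
- copper_chute: the copper lane: slippery channel sloping 20 deg, copper rails and stop. Origin: on the bed's surface at the middle of the open loading end, mid-width. x runs up the bed (towards the robot's side), y across, z square to the bed. Upper end at x = +70 mm, stop face at -290. 60 mm clear between rails 10 mm high. A block let go at the origin slides to the stop by itself in 1 to 2 s. It stands parallel to the brass lane, 140 mm beside it
- brass_guard (a point): point on the brass lane's bed, mid-width, 203 mm up from the stop, axes as the lane's: under the upper edge of the dark wire guard that roofs the lane from here down, so that blocks go in above it only. The guard leaves 69 mm clear height; its top is 79 mm above the bed, and it is 80 mm wide
- copper_guard (a point): point on the copper lane's bed, mid-width, 203 mm up from the stop, axes as the lane's: under the upper edge of the dark wire guard that roofs the lane from here down, so that blocks go in above it only. The guard leaves 69 mm clear height; its top is 79 mm above the bed, and it is 80 mm wide
- board: fixed flat wooden board, 220 (x) by 320 (y) by 30 mm, on which the blocks start 105 mm apart along its y. Origin: centre of its underside, on the bench. It stands to one side and the lanes to the other; which is which varies
- oil_can_mid (a point): green bottle with red cap, standing, 52 mm diameter, 160 mm tall, about 0.35 kg, between the board and the lanes: not to be disturbed. This point is on its axis 80 mm up
- punch_pot_mid (a point): dark steel pot of punches, 54 mm diameter, 80 mm tall, the punches to 135 mm, standing on the robot's side between the board and the lanes: not to be disturbed. This point is on its axis 40 mm up
- steel_block_mid (a point): small bare steel bench block, 40 by 40 mm, 35 mm high, about 0.4 kg, on the bench on the far side between the board and the lanes: not to be disturbed. This point is its centre
There are look-alikes about, which are no part of the job. Leave any blue, purple or white look-alike of the part that bears brass_long_mid alone.

How it is judged:
By the outcome, as a careful person would: the job done as asked, in the order asked, and still so for the second after the job is handed in, with the robot touching nothing.
It also fails if it takes over 72 s, if anything falls off the work surface, if the arm or the gripper's body presses on something with over 40 N, if the wrist force passes 120 N, or if a joint passes its speed limit or range.

## Working session

There is one attempt and no reset: what is moved stays moved. The work goes in short steps, Python scripts to look and compute and a tool call to move; the robot and the scene stay as the last step left them, time stands still between calls to the robot, and variables do not carry over. Pictures are saved under pics/ and viewed, at most 10 in all, crops included, and the job is handed in when it is done.

Besides the shell and the picture viewer there is one more tool, called after "Emit:" as name([rows], argument=value, ...), one row to a line, values as JSON. play_rows: Moves the arm, as the interface text tells. Its arguments: {"type":"object","properties":{"steps":{"type":"array","items":{"type":"array"}}},"required":["steps"]}

```bash
ls; mkdir -p pics; cat > h.py <<'E'
import numpy as np, cv2
from station import readout, viewer, ticket, finder
def cam(n): return viewer.read_camera(n)
def w(p,c): return (np.linalg.inv(p['view'])@np.r_[np.asarray(c,float),1])[:3]
def cloud(p,mask=None):
    d=p['range_z']; v,u=np.nonzero((d>0)&(mask if mask is not None else True)); z=d[v,u]
    c=np.c_[(u-p['cx'])/p['fx']*z,-(v-p['cy'])/p['fy']*z,-z,np.ones(len(z))]
    return (c@np.linalg.inv(p['view']).T)[:,:3],u,v
def px(p,X):
    c=p['view']@np.r_[X,1]; return p['cx']+p['fx']*c[0]/-c[2], p['cy']-p['fy']*c[1]/-c[2]
E
python3 - <<'E'
from h import *
np.set_printoptions(precision=1,suppress=True)
for n in ('scene','top'):
    p=cam(n); cv2.imwrite(f'pics/{n}0.png',p['frame']); print(n,p['fx'],p['fy'],p['cx'],p['cy'],np.linalg.inv(p['view'])[:3],[k for k in p])
    for l in ('brass_long_mid','brass_short_mid','copper_block_mid','brass_chute','copper_chute','brass_guard','copper_guard','board','oil_can_mid','punch_pot_mid','steel_block_mid'):
        for r in finder.find_in(p,l)[:4]: 
            X=w(p,r['at']); print(l,round(r['score'],2),X,np.array(px(p,X)))
print(readout.sense())
E
```

```text
pics
scene 580.346671125582 580.346671125582 320.778692690678 238.8978641946417 [[  -0.1   -0.7    0.7 1509.2]
 [   1.    -0.1    0.   141.6]
 [   0.     0.7    0.7 1165.7]] ['frame', 'range_z', 'fx', 'fy', 'cx', 'cy', 'view', 'shot']
brass_long_mid 0.9 [618.4 501.4  48.1] [483.6 289.8]
brass_long_mid 0.77 [435.5 492.6  48.1] [471.5 234.9]
brass_long_mid 0.66 [594.9 324.4  80.4] [412.  269.6]
brass_short_mid 0.46 [617.9 115.9  87.5] [326.  269.9]
brass_short_mid 0.43 [733.4  -6.9  32. ] [270.5 319.7]
copper_block_mid 0.78 [614.1 116.   83.3] [326.1 269.8]
copper_block_mid 0.44 [ 645.5 -286.5  118. ] [155.3 260.5]
brass_chute 0.56 [ 629.9 -145.8  115. ] [215.9 259.8]
copper_chute 0.66 [ 644.8 -285.3  120.2] [155.7 259.7]
brass_guard 0.7 [ 624.3 -146.7  112.8] [216.1 258.6]
copper_guard 0.96 [ 641.6 -283.6  113.4] [157.3 260.6]
copper_guard 0.6 [651.  226.4  31.7] [370.  297.7]
oil_can_mid 0.68 [630.1   0.2  93.1] [277.5 269.4]
punch_pot_mid 0.74 [597.5 323.4  80.8] [411.7 270.3]
punch_pot_mid 0.68 [434.3   1.9  77. ] [286.8 216.3]
steel_block_mid 0.94 [734.6  -1.9  32.5] [272.5 320.1]
[... 942 characters left out ...]
03.    6.6 103.1] [370.7 207.5]
oil_can_mid 0.56 [419.6   4.5  79.3] [371.  299.3]
punch_pot_mid 0.98 [415.5  -3.   74.7] [374.5 301.4]
steel_block_mid 0.79 [717.3  -1.2  34.5] [372.1 161.4]
steel_block_mid 0.23 [590.4 111.2  78.4] [319.1 215.3]
{'time_s': 1.2, 'q': array([-1.5,  0.4,  1.3,  0. ,  1.5, -0.2]), 'joint_velocities': array([-0.,  0.,  0., -0., -0.,  0.]), 'effort': array([  0. , -43.8, -22.5,   0.1,   0. ,  -0. ]), 'tool_pos': array([ 164. , -525. ,  238.8]), 'tool_rot': array([[ 1. ,  0.3,  0. ],
       [ 0.3, -1. , -0. ],
       [ 0. ,  0. , -1. ]]), 'wrist_force': array([ 0.4, -0.1, -0.2]), 'moment': array([0., 0., 0.]), 'gripper_force': 0.0, 'grip_width': 0.9984045565456384}
```

View pics/scene0.png

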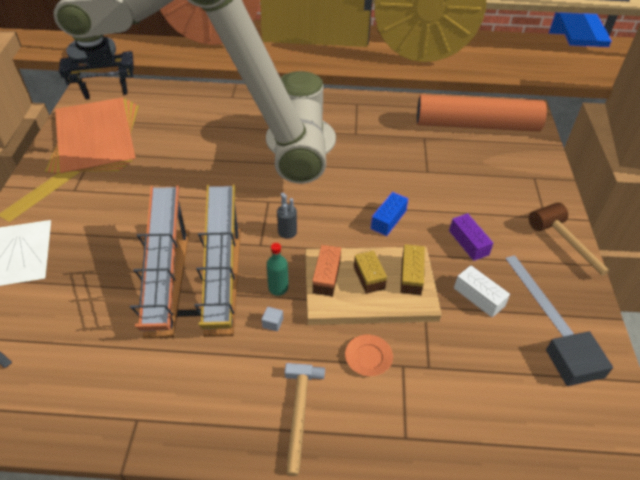

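View pics/top0.png

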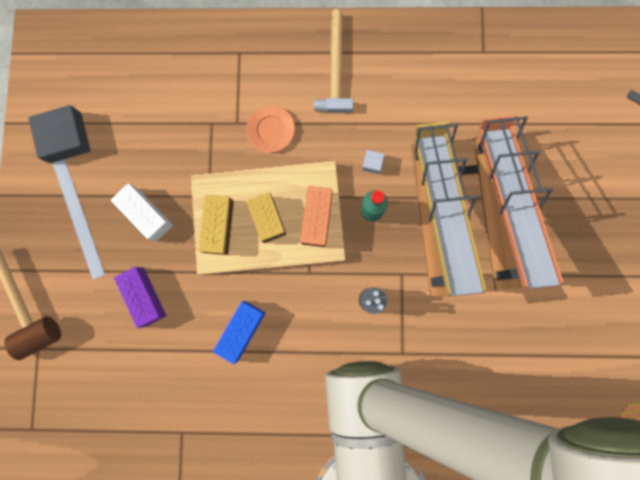

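```bash
cat > m.py <<'E'
from h import *
np.set_printoptions(precision=1,suppress=True)
def rects(n,zlo,zhi,xr,yr,minn=60):
    p=cam(n); P,u,v=cloud(p)
    s=(P[:,2]>zlo)&(P[:,2]<zhi)&(P[:,0]>xr[0])&(P[:,0]<xr[1])&(P[:,1]>yr[0])&(P[:,1]<yr[1])
    m=np.zeros((480,640),np.uint8); m[v[s],u[s]]=1; k,lab=cv2.connectedComponents(m)
    L=lab[v,u]
    for i in range(1,k):
        q=P[s&(L==i)]
        if len(q)<minn: continue
        hs=p['frame'][lab==i].mean(0)
        print(n,len(q),'med z',np.median(q[:,2]),'rect',cv2.minAreaRect(q[:,:2].astype(np.float32)),'bgr',hs)
    return p,P
if __name__=='__main__':
  for n in ('scene','top'):
    p,P=rects(n,72,95,(480,700),(50,400))
    rects(n,27,40,(690,770),(-40,40),30)
    for nm,(a,b,c,d) in dict(bench=(780,850,100,300),bench2=(300,400,100,200),board=(530,640,160,175),board2=(530,640,265,280)).items():
        s=(P[:,0]>a)&(P[:,0]<b)&(P[:,1]>c)&(P[:,1]<d); print(nm,s.sum(),np.percentile(P[s,2],[10,50,90]))
    s=(P[:,0]>560)&(P[:,0]<680)&(abs(P[:,1])<40)&(P[:,2]>120); print('bottle',P[s].mean(0),P[s][:,2].max())
    s=(P[:,0]>380)&(P[:,0]<480)&(abs(P[:,1])<40)&(P[:,2]>40); print('pot',P[s].mean(0),P[s].min(0),P[s].max(0))
E
python3 m.py
```

```text
scene 849 med z 81.8259780839685 rect ((592.177490234375, 116.11599731445312), (52.47683334350586, 127.68802642822266), 83.72795104980469) bgr [ 79.4 122.5 207.1]
scene 836 med z 81.57887141685478 rect ((572.3405151367188, 328.0677185058594), (52.92628479003906, 126.14724731445312), 85.41029357910156) bgr [ 63.4 149.4 184.2]
scene 670 med z 81.57362637825565 rect ((589.509521484375, 221.69981384277344), (95.05236053466797, 54.37053680419922), 20.206398010253906) bgr [ 62.4 145.2 178.7]
scene 266 med z 36.13696324405191 rect ((722.0286254882812, -5.620521545410156), (42.04395294189453, 43.643123626708984), 79.69672393798828) bgr [167.6 161.9 158.7]
bench 2347 [-0.4  4.4 14.3]
bench2 886 [-1.4  2.   5.5]
board 202 [28.7 31.8 34.6]
board2 200 [28.6 31.7 34.9]
bottle [620.7  -3.3 146. ] 166.53161674319006
pot [428.2  -0.2  82.4] [390.2 -28.3  40.3] [449.4  25.1 140.2]
top 1439 med z 79.21665853190996 rect ((590.8352661132812, 117.35205078125), (52.15318298339844, 120.33861541748047), 83.62992095947266) bgr [106.  149.6 232.1]
top 1079 med z 79.19740226719193 rect ((587.9133911132812, 223.38449096679688), (91.0268325805664, 52.13767623901367), 21.348739624023438) bgr [ 91.  177.9 213.7]
top 1452 med z 78.97828271914489 rect ((571.5631103515625, 329.5671691894531), (53.20691680908203, 120.06471252441406), 86.0748062133789) bgr [ 92.4 180.7 215.6]
top 336 med z 33.85039689669475 rect ((720.461181640625, -4.048885345458984), (39.72134017944336, 42.179832458496094), 76.41726684570312) bgr [198.7 189.9 184.8]
bench 2628 [-2.5  2.4 12.4]
bench2 2153 [-3.4 -0.9  1.7]
board 346 [26.7 29.3 31.3]
board2 326 [26.4 29.  31.3]
bottle [612.3  -2.2 152.5] 162.79247097804023
pot [417.6   0.9  86.5] [392.2 -25.8  43. ] [444.3  26.1 137.7]
```

```bash
cat > lane.py <<'E'
from h import *
np.set_printoptions(precision=3,suppress=True)
def lane(n,y0,y1):
    p=cam(n); P,u,v=cloud(p); f=p['frame'].astype(int)[v,u]
    s=(P[:,0]>380)&(P[:,0]<850)&(P[:,1]>y0)&(P[:,1]<y1)&(P[:,2]>8)
    grey=s&(f.max(1)-f.min(1)<45)&(f.min(1)>110)
    Q=P[grey]
    for _ in range(6):
        A=np.c_[Q[:,:2],np.ones(len(Q))]; k=np.linalg.lstsq(A,Q[:,2],rcond=None)[0]; r=abs(P[grey][:,2]-np.c_[P[grey][:,:2],np.ones(grey.sum())]@k)
        Q=P[grey][r<6]
    nz=np.r_[-k[:2],1]; nz/=np.linalg.norm(nz)
    ex=-np.r_[0,0,1]+nz*nz[2]; ex=-ex/np.linalg.norm(ex)
    # project to plane basis and minAreaRect
    ey=np.cross(nz,ex); c=Q.mean(0); ab=np.c_[(Q-c)@ex,(Q-c)@ey]
    R=cv2.minAreaRect(ab.astype(np.float32)); 
    # direction via PCA slope of edges
    L=np.linspace(-150,150,16); lo=[];hi=[];mid=[]
    for a,b in zip(L[:-1],L[1:]):
        t=ab[(ab[:,0]>a)&(ab[:,0]<b),1]
        if len(t)>15: lo.append(np.percentile(t,2));hi.append(np.percentile(t,98)); mid.append((a+b)/2)
    sl=np.polyfit(mid,lo,1),np.polyfit(mid,hi,1)
    print(n,len(Q),'slope deg',np.degrees(np.arccos(nz[2])),'ex',ex,'yaw',np.degrees(np.arctan2(ex[1],ex[0])),'rect',R)
    print(' edge slopes',sl,'centre',c,'range a',np.percentile(ab[:,0],[0.5,99.5]))
    cc=c+ex*R[0][0]+ey*R[0][1]; print(' rect centre world',cc)
    s2=s&(abs((P-c)@nz-10)<4); 
    t=np.c_[(P[s2]-c)@ex,(P[s2]-c)@ey]
    for a in (-120,-60,0,60,120): 
        q=t[abs(t[:,0]-a)<25][:,1]; q=q[abs(q)<60]; print(a,len(q),np.mean(q[q<0]),np.mean(q[q>0]),end=' | ')
    print()
for n in ('top','scene'):
    lane(n,-215,-75); lane(n,-350,-222)
E
python3 lane.py
```

```text
top 4289 slope deg 19.998331657690592 ex [-0.934 -0.103  0.342] yaw -173.7125157208515 rect ((-23.618316650390625, 0.0217742919921875), (58.52204895019531, 362.8924560546875), 89.94629669189453)
 edge slopes (array([ -0.006, -27.363]), array([-0.001, 27.544])) centre [ 578.879 -148.98   113.817] range a [-202.493  156.136]
 rect centre world [ 600.942 -146.571  105.74 ]
-120 78 -34.25687962062224 30.03064617813414 | -60 99 -34.243232094629555 29.879213464017464 | 0 107 -34.685354686339124 30.26515993036103 | 60 130 -34.10761376002025 29.829736298426635 | 120 141 -33.98022025458247 29.92575608998485 | 
top 4128 slope deg 20.007226184731344 ex [-0.936 -0.085  0.342] yaw -174.833310695968 rect ((-24.586715698242188, 0.1512470245361328), (363.6680908203125, 58.52052307128906), 0.8387882113456726)
 edge slopes (array([  0.017, -26.022]), array([ 0.017, 27.08 ])) centre [ 593.761 -288.583  114.05 ] range a [-203.167  155.838]
 rect centre world [ 616.784 -286.653  105.638]
-120 95 -37.00827486709096 26.85994321947402 | -60 118 -36.36044223713372 28.003038271480364 | 0 124 -35.323329228933 
[... 637 characters left out ...]
-29.71939975397701 29.50110144699024 | 120 71 -31.464121043468534 28.799818527886274 | 
scene 2693 slope deg 19.993213670234066 ex [-0.935 -0.092  0.342] yaw -174.37813951869552 rect ((2.1554412841796875, -0.18883514404296875), (350.4083557128906, 59.54495620727539), 0.6561534404754639)
 edge slopes (array([  0.001, -26.899]), array([ 0.007, 26.979])) centre [ 612.402 -287.619  110.021] range a [-171.403  174.646]
 rect centre world [ 610.368 -287.63   110.758]
-120 59 -34.62305287184614 26.318261275751567 | -60 63 -33.47533806366441 25.923436590257843 | 0 59 -32.745102180798504 25.432953630467807 | 60 58 -32.07178382877046 29.351540456164866 | 120 69 -31.237812826947636 30.443435701540114 |
```

```bash
cat > plan.py <<'E'
from h import *
from scipy.spatial.transform import Rotation as Ro
np.set_printoptions(precision=3,suppress=True)
def flat(yaw):
    c,s=np.cos(np.radians(yaw)),np.sin(np.radians(yaw)); return np.c_[[c,s,0],[s,-c,0],[0,0,-1]]
ex=np.array([-np.cos(np.radians(20))*np.cos(np.radians(6)),-np.cos(np.radians(20))*np.sin(np.radians(6)),np.sin(np.radians(20))])
nz=np.cross(ex,[-ex[1],ex[0],0]); nz/=np.linalg.norm(nz); nz*=np.sign(nz[2])
RL=np.c_[-ex,np.cross(-nz,-ex),-nz]
BR=np.array([498.4,-157.3,143.5]); CO=np.array([514,-296.8,143.5])
def on(o,a,h): return o+ex*a+nz*h
def plan(wps,pos=None,R=None):
    s=readout.sense(); p=s['tool_pos'] if pos is None else pos; R=s['tool_rot'] if R is None else R
    print('at',p,'force',s['wrist_force'],'t',s['time_s'],'grip',s['grip_width'])
    for t,Rt in wps:
        if Rt is not None:
            rv=Ro.from_matrix(R.T@Rt).as_rotvec(); n=int(np.ceil(np.linalg.norm(rv)/.17)); 
            if n and np.linalg.norm(rv)>.004: print('turn',n,'x',rv/n/.5)
            R=Rt
        d=R.T@(np.asarray(t,float)-p); n=max(1,int(np.ceil(np.linalg.norm(d)/60))); print('move',n,'x',d/n/500); p=np.asarray(t,float)
E
python3 - <<'E'
from plan import *
print(RL)
plan([([571.8,329,215],flat(-4)),([571.8,329,45],None)])
E
```

```text
[[ 0.935  0.105 -0.34 ]
 [ 0.098 -0.995 -0.036]
 [-0.342  0.    -0.94 ]]
at [ 163.995 -524.966  238.746] force [ 0.437  0.538 -0.192] t 1.6 grip 1.0000712789656685
turn 3 x [-0.     0.     0.248]
move 16 x [ 0.043 -0.11   0.003]
move 3 x [0.    0.    0.113]
```

```bash
python3 -c "
import cv2;i=cv2.imread('pics/top0.png')[140:320,100:360];cv2.imwrite('pics/crop.png',cv2.resize(i,None,fx=3,fy=3,interpolation=cv2.INTER_CUBIC))"
```

```text
(no output)
```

View pics/crop.png

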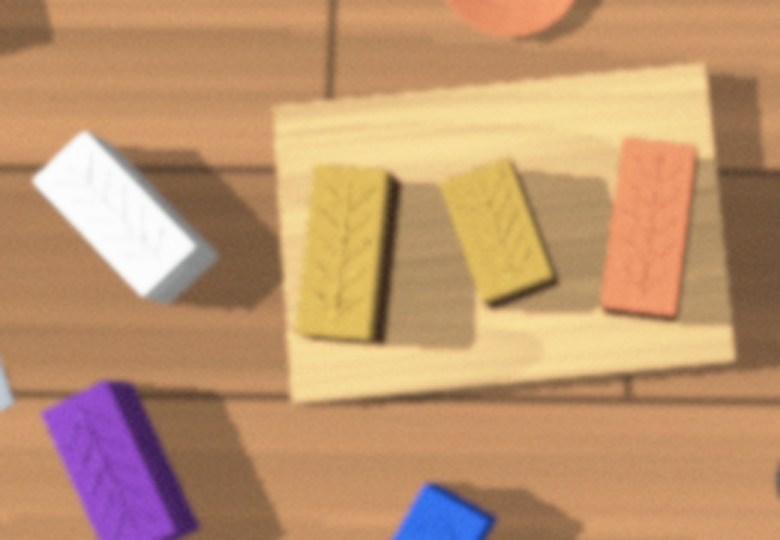

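Emit:
play_rows([
  [[0,0,0],[0,0,0.248],1],
  [[0,0,0],[0,0,0.248],1],
  [[0,0,0],[0,0,0.248],1],
  [[0.043,-0.11,0.003],[0,0,0],1],
  [[0.043,-0.11,0.003],[0,0,0],1],
  [[0.043,-0.11,0.003],[0,0,0],1],
  [[0.043,-0.11,0.003],[0,0,0],1],
  [[0.043,-0.11,0.003],[0,0,0],1],
])

```text
time_s: 2.6
tool_pos: [290.7, -256.4, 231.4]
tool_rot: [[0.998, -0.07, 0.0], [-0.07, -0.998, -0.001], [0.001, 0.001, -1.0]]
wrist_force: [1.5, -0.2, 0.7]
grip_width: 0.999
gripper_force: 0.0
```

Emit:
play_rows([
  [[0.043,-0.11,0.003],[0,0,0],1],
  [[0.043,-0.11,0.003],[0,0,0],1],
  [[0.043,-0.11,0.003],[0,0,0],1],
  [[0.043,-0.11,0.003],[0,0,0],1],
  [[0.043,-0.11,0.003],[0,0,0],1],
  [[0.043,-0.11,0.003],[0,0,0],1],
  [[0.043,-0.11,0.003],[0,0,0],1],
  [[0.043,-0.11,0.003],[0,0,0],1],
])

```text
time_s: 3.6
tool_pos: [492.9, 171.1, 219.3]
tool_rot: [[0.998, -0.069, 0.001], [-0.069, -0.998, -0.0], [0.001, 0.0, -1.0]]
wrist_force: [0.8, -0.4, 0.7]
grip_width: 1.001
gripper_force: 0.0
```

The crop shows the long brass block (full-image ~216,225), the short brass one (~266,217) and the copper one (~318,216) on the board. The white, purple and blue blocks off the board are the look-alikes.

```bash
python3 - <<'E'
from plan import *
plan([([571.8,329,215],None),([571.8,329,45],None)])
E
```

```text
at [492.881 171.051 219.346] force [ 0.831 -0.364  0.662] t 3.6 grip 1.0013451909740858
move 3 x [ 0.045 -0.109  0.003]
move 3 x [-0.    -0.     0.113]
```

Emit:
play_rows([
  [[0.045,-0.109,0.003],[0,0,0],1],
  [[0.045,-0.109,0.003],[0,0,0],1],
  [[0.045,-0.109,0.003],[0,0,0],1],
  [[0,0,0.1],[0,0,0],1],
  [[0,0,0.1],[0,0,0],1],
  [[0,0,0],[0,0,0],1],
])

```text
time_s: 4.35
tool_pos: [569.3, 326.9, 111.4]
tool_rot: [[0.998, -0.069, -0.007], [-0.069, -0.998, -0.003], [-0.007, 0.003, -1.0]]
wrist_force: [-0.9, 0.2, 0.5]
grip_width: 1.002
gripper_force: 0.0
```

```bash
python3 - <<'E'
from plan import *
plan([([571.8,329,45],flat(-4))])
E
```

```text
at [569.304 326.917 111.377] force [-0.93   0.236  0.486] t 4.35 grip 1.0023453324670604
turn 1 x [0.006 0.014 0.001]
move 2 x [ 0.002 -0.002  0.066]
```

Emit:
play_rows([
  [[0.002,-0.002,0.066],[0,0,0],1],
  [[0.002,-0.002,0.066],[0,0,0],1],
  [[0,0,0],[0,0,0],1],
])

```text
time_s: 4.72
tool_pos: [573.1, 329.2, 49.1]
tool_rot: [[0.998, -0.069, -0.001], [-0.069, -0.998, -0.0], [-0.001, 0.0, -1.0]]
wrist_force: [-0.0, 0.2, 0.1]
grip_width: 1.0
gripper_force: 0.0
```

Emit:
play_rows([
  [[-0.002,0,0.006],[0,0,0],1],
  [[0,0,0],[0,0,0],1],
  [[0,0,0],[0,0,0],-1],
  [[0,0,0],[0,0,0],-1],
  [[0,0,0],[0,0,0],-1],
  [[0,0,0],[0,0,0],-1],
  [[0,0,0],[0,0,0],-1],
])

```text
time_s: 5.6
tool_pos: [572.1, 329.4, 45.8]
tool_rot: [[0.998, -0.069, 0.0], [-0.069, -0.998, 0.0], [0.0, -0.0, -1.0]]
wrist_force: [-0.0, 0.5, 0.9]
grip_width: 0.592
gripper_force: 30.0
```

```bash
python3 - <<'E'
from plan import *
print(on(BR,0,96))
plan([([572,329,225],None),(on(BR,0,100)*[1,1,0]+[0,0,240],None),(on(BR,0,100),RL),(on(BR,0,30),None)])
E
```

```text
[ 531.054 -153.868  233.71 ]
at [572.083 329.424  45.795] force [-0.033  0.466  0.861] t 5.6 grip 0.5921766875834298
move 3 x [-0.     0.    -0.119]
move 9 x [-0.001  0.108 -0.003]
turn 3 x [-0.02  -0.232 -0.115]
move 1 x [0.002 0.    0.005]
move 2 x [-0.    0.    0.07]
```

Emit:
play_rows([
  [[0,0,-0.12],[0,0,0],-1],
  [[0,0,-0.12],[0,0,0],-1],
  [[0,0,-0.12],[0,0,0],-1],
  [[-0.001,0.108,-0.003],[0,0,0],-1],
  [[-0.001,0.108,-0.003],[0,0,0],-1],
  [[-0.001,0.108,-0.003],[0,0,0],-1],
  [[-0.001,0.108,-0.003],[0,0,0],-1],
  [[-0.001,0.108,-0.003],[0,0,0],-1],
])

```text
time_s: 6.6
tool_pos: [550.2, 58.5, 232.8]
tool_rot: [[0.998, -0.069, -0.001], [-0.069, -0.998, 0.0], [-0.001, 0.0, -1.0]]
wrist_force: [1.3, -0.9, -3.4]
grip_width: 0.586
gripper_force: 30.0
```

Emit:
play_rows([
  [[-0.001,0.108,-0.003],[0,0,0],-1],
  [[-0.001,0.108,-0.003],[0,0,0],-1],
  [[-0.001,0.108,-0.003],[0,0,0],-1],
  [[-0.001,0.108,-0.003],[0,0,0],-1],
  [[0,0,0],[-0.02,-0.232,-0.115],-1],
  [[0,0,0],[-0.02,-0.232,-0.115],-1],
  [[0,0,0],[-0.02,-0.232,-0.115],-1],
  [[0,0,0],[0,0,0],-1],
])

```text
time_s: 7.6
tool_pos: [534.6, -154.8, 237.5]
tool_rot: [[0.934, 0.105, -0.341], [0.1, -0.994, -0.034], [-0.343, -0.002, -0.939]]
wrist_force: [-0.2, 1.1, -3.3]
grip_width: 0.587
gripper_force: 30.0
```

```bash
python3 - <<'E'
from plan import *
plan([(on(BR,0,30),RL),(on(BR,0,16),None)])
p=cam('scene'); cv2.imwrite('pics/s1.png',cv2.resize(p['frame'][140:360,60:460],None,fx=2,fy=2))
E
```

```text
at [ 534.567 -154.816  237.547] force [-0.203  1.081 -3.332] t 7.6 grip 0.5873629293455533
move 2 x [-0.002 -0.001  0.071]
move 1 x [ 0.    -0.     0.028]
```

Emit:
play_rows([
  [[-0.002,-0.001,0.07],[0,0,0],-1],
  [[-0.002,-0.001,0.07],[0,0,0],-1],
  [[0,0,0],[0,0,0],-1],
  [[0,0,0],[0,0,0],-1],
])

```text
time_s: 8.15
tool_pos: [508.9, -157.2, 175.8]
tool_rot: [[0.936, 0.104, -0.337], [0.098, -0.995, -0.036], [-0.339, 0.001, -0.941]]
wrist_force: [0.1, 0.1, -3.6]
grip_width: 0.588
gripper_force: 30.0
```

```bash
python3 - <<'E'
from plan import *
plan([(on(BR,0,16),RL)])
p=cam('scene'); cv2.imwrite('pics/s1.png',cv2.resize(p['frame'][170:340,100:360],None,fx=3,fy=3))
E
```

```text
at [ 508.909 -157.193  175.772] force [ 0.09   0.14  -3.615] t 8.15 grip 0.5880847546293834
move 1 x [ 0.002 -0.002  0.036]
```

View pics/s1.png

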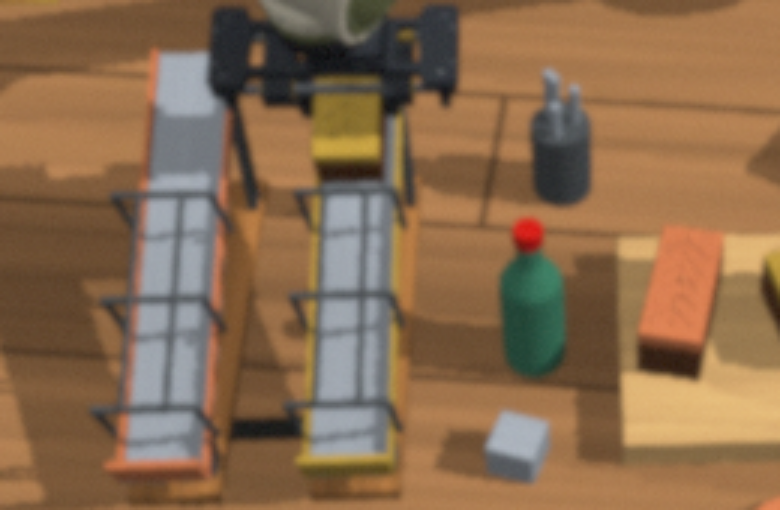

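Emit:
play_rows([
  [[0.002,-0.001,0.018],[0,0,0],-1],
  [[0,-0.001,0.012],[0,0,0],-1],
  [[0,0,0.003],[0,0,0],-1],
  [[0,0,0],[0,0,0],-1],
])

```text
time_s: 8.7
tool_pos: [503.8, -156.3, 158.8]
tool_rot: [[0.935, 0.105, -0.339], [0.099, -0.994, -0.036], [-0.341, -0.0, -0.94]]
wrist_force: [1.4, 1.5, 2.5]
grip_width: 0.583
gripper_force: 30.0
```

```bash
python3 - <<'E'
from plan import *
plan([(on(BR,0,16),RL)])
E
```

```text
at [ 503.755 -156.266  158.817] force [1.423 1.495 2.533] t 8.7 grip 0.5832045607579284
move 1 x [0.    0.001 0.001]
```

Emit:
play_rows([
  [[0,0,0],[0,0,0],1],
  [[0,0,0],[0,0,0],1],
  [[0,0,0],[0,0,0],1],
  [[0,0,0],[0,0,0],1],
  [[0,0,-0.1],[0,0,0],1],
  [[0,0,-0.1],[0,0,0],1],
])

```text
time_s: 9.45
tool_pos: [537.5, -152.7, 253.5]
tool_rot: [[0.934, 0.105, -0.341], [0.099, -0.995, -0.035], [-0.343, -0.001, -0.939]]
wrist_force: [1.4, -0.3, 0.5]
grip_width: 0.999
gripper_force: 0.0
```

```bash
python3 - <<'E'
from plan import *
S=np.array([588.3,222.8,0])
plan([([588.3,222.8,225],flat(21)),([588.3,222.8,45],None)])
E
```

```text
at [ 537.549 -152.674  253.485] force [ 1.385 -0.329  0.454] t 9.45 grip 0.9987383071292245
turn 3 x [-0.031  0.232 -0.173]
move 7 x [ 0.052 -0.095  0.008]
move 3 x [0.   0.   0.12]
```

Emit:
play_rows([
  [[0,0,0],[-0.031,0.232,-0.173],1],
  [[0,0,0],[-0.031,0.232,-0.173],1],
  [[0,0,0],[-0.031,0.232,-0.173],1],
  [[0.052,-0.095,0.008],[0,0,0],1],
  [[0.052,-0.095,0.008],[0,0,0],1],
  [[0.052,-0.095,0.008],[0,0,0],1],
  [[0.052,-0.095,0.008],[0,0,0],1],
  [[0.052,-0.095,0.008],[0,0,0],1],
])

```text
time_s: 10.45
tool_pos: [573.5, 117.3, 232.3]
tool_rot: [[0.933, 0.359, 0.001], [0.359, -0.933, -0.0], [0.001, 0.001, -1.0]]
wrist_force: [0.7, 0.4, 0.6]
grip_width: 0.996
gripper_force: 0.0
```

Emit:
play_rows([
  [[0.052,-0.095,0.008],[0,0,0],1],
  [[0.052,-0.095,0.008],[0,0,0],1],
  [[0,0,0.1],[0,0,0],1],
  [[0,0,0.1],[0,0,0],1],
  [[0,0,0],[0,0,0],1],
  [[0,0,0],[0,0,0],1],
])

```text
time_s: 11.2
tool_pos: [589.0, 222.9, 126.5]
tool_rot: [[0.933, 0.359, 0.004], [0.359, -0.933, 0.0], [0.004, 0.001, -1.0]]
wrist_force: [0.4, 0.1, 0.9]
grip_width: 1.0
gripper_force: 0.0
```

```bash
python3 - <<'E'
from plan import *
plan([([588.3,222.8,45],flat(21))])
p=cam('scene'); cv2.imwrite('pics/s2.png',cv2.resize(p['frame'][170:340,100:360],None,fx=3,fy=3))
E
```

```text
at [589.03  222.925 126.461] force [0.379 0.072 0.871] t 11.2 grip 1.000061837268411
turn 1 x [ 0.002 -0.008  0.001]
move 2 x [-0.001 -0.     0.081]
```

View pics/s2.png

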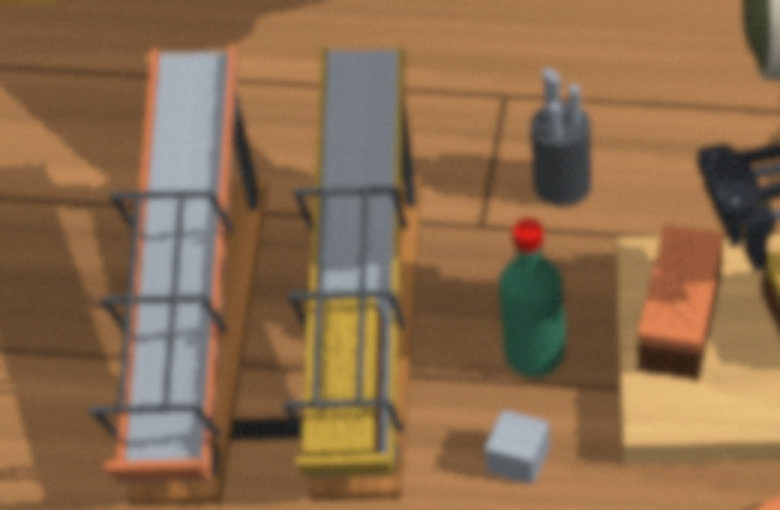

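The long block lies against the brass stop (crop ~345,380). Next is the short one.

Emit:
play_rows([
  [[-0.001,0,0.084],[0,0,0],1],
  [[-0.001,0,0.084],[0,0,0],1],
  [[0,0,0],[0,0,0],1],
  [[0,0,0],[0,0,0],-1],
  [[0,0,0],[0,0,0],-1],
  [[0,0,0],[0,0,0],-1],
  [[0,0,0],[0,0,0],-1],
  [[0,0,0],[0,0,0],-1],
])

```text
time_s: 12.25
tool_pos: [587.4, 222.6, 41.0]
tool_rot: [[0.933, 0.359, 0.002], [0.359, -0.933, 0.0], [0.002, 0.001, -1.0]]
wrist_force: [-1.1, 0.3, 5.9]
grip_width: 0.587
gripper_force: 30.0
```

```bash
python3 - <<'E'
from plan import *
T=on(BR,0,100)*[1,1,0]+[0,0,240]
plan([([588.3,222.8,225],None),(T,None),(on(BR,0,30),RL)])
E
```

```text
at [587.434 222.635  41.   ] force [-1.104  0.275  5.908] t 12.25 grip 0.5869812260353984
move 4 x [ 0.001  0.    -0.092]
move 7 x [-0.054  0.095 -0.004]
turn 3 x [ 0.031 -0.233  0.173]
move 2 x [0.001 0.    0.072]
```

Emit:
play_rows([
  [[0,0,0],[0,0,0],1],
  [[0,0,0],[0,0,0],1],
  [[0,0,-0.009],[0,0,0],1],
  [[0,0,0],[0,0,0],1],
  [[0,0,0],[0,0,0],-1],
  [[0,0,0],[0,0,0],-1],
  [[0,0,0],[0,0,0],-1],
  [[0,0,0],[0,0,0],-1],
])

```text
time_s: 13.25
tool_pos: [587.2, 222.5, 44.8]
tool_rot: [[0.933, 0.359, 0.001], [0.359, -0.933, -0.0], [0.001, 0.001, -1.0]]
wrist_force: [-0.4, -0.3, -0.1]
grip_width: 0.587
gripper_force: 30.0
```

```bash
python3 - <<'E'
from plan import *
T=on(BR,0,100)*[1,1,0]+[0,0,240]
plan([([588.3,222.8,225],None),(T,None),(on(BR,0,30),RL)])
E
```

```text
at [587.194 222.499  44.793] force [-0.354 -0.293 -0.089] t 13.25 grip 0.586838308151905
move 4 x [ 0.001  0.    -0.09 ]
move 7 x [-0.054  0.095 -0.004]
turn 3 x [ 0.031 -0.232  0.173]
move 2 x [0.001 0.    0.072]
```

Emit:
play_rows([
  [[0,0,-0.12],[0,0,0],-1],
  [[0,0,-0.12],[0,0,0],-1],
  [[0,0,-0.12],[0,0,0],-1],
  [[-0.054,0.095,-0.004],[0,0,0],-1],
  [[-0.054,0.095,-0.004],[0,0,0],-1],
  [[-0.054,0.095,-0.004],[0,0,0],-1],
  [[-0.054,0.095,-0.004],[0,0,0],-1],
  [[-0.054,0.095,-0.004],[0,0,0],-1],
])

```text
time_s: 14.25
tool_pos: [545.5, -49.2, 234.5]
tool_rot: [[0.933, 0.359, 0.0], [0.359, -0.933, 0.0], [0.0, -0.0, -1.0]]
wrist_force: [0.1, -1.3, -2.6]
grip_width: 0.587
gripper_force: 30.0
```

Emit:
play_rows([
  [[-0.054,0.095,-0.004],[0,0,0],-1],
  [[-0.054,0.095,-0.004],[0,0,0],-1],
  [[0,0,0],[0.031,-0.232,0.173],-1],
  [[0,0,0],[0.031,-0.232,0.173],-1],
  [[0,0,0],[0.031,-0.232,0.173],-1],
  [[0,0,0],[0,0,0],-1],
])

```text
time_s: 15.0
tool_pos: [530.6, -155.5, 237.2]
tool_rot: [[0.934, 0.106, -0.341], [0.101, -0.994, -0.035], [-0.343, -0.002, -0.939]]
wrist_force: [0.1, 0.7, -3.4]
grip_width: 0.592
gripper_force: 30.0
```

```bash
python3 - <<'E'
from plan import *
plan([(on(BR,5,30),RL)])
E
```

```text
at [ 530.595 -155.469  237.195] force [ 0.084  0.679 -3.357] t 15.0 grip 0.5922298914383778
move 2 x [-0.003 -0.002  0.069]
```

Emit:
play_rows([
  [[-0.003,-0.001,0.068],[0,0,0],-1],
  [[-0.003,-0.001,0.068],[0,0,0],-1],
  [[0,0,0.014],[0,0,0],-1],
  [[0,0,0.008],[0,0,0],-1],
  [[0,0,0],[0,0,0],-1],
  [[0,0,0],[0,0,0],-1],
])

```text
time_s: 15.75
tool_pos: [500.7, -157.9, 166.3]
tool_rot: [[0.935, 0.105, -0.338], [0.099, -0.994, -0.036], [-0.34, 0.0, -0.94]]
wrist_force: [0.4, -0.6, -3.3]
grip_width: 0.585
gripper_force: 30.0
```

```bash
python3 - <<'E'
from plan import *
plan([(on(BR,5,15.3),RL)])
E
```

```text
at [ 500.715 -157.877  166.268] force [ 0.412 -0.591 -3.258] t 15.75 grip 0.5854357443178644
move 1 x [ 0.001 -0.002  0.014]
```

Emit:
play_rows([
  [[0.001,-0.002,0.009],[0,0,0],-1],
  [[0,0,0.004],[0,0,0],-1],
  [[0,0,0.001],[0,0,0],-1],
  [[0,0,0],[0,0,0],-1],
])

```text
time_s: 16.25
tool_pos: [498.7, -157.0, 159.6]
tool_rot: [[0.935, 0.105, -0.338], [0.099, -0.994, -0.036], [-0.34, 0.001, -0.94]]
wrist_force: [1.9, 0.7, 5.3]
grip_width: 0.584
gripper_force: 30.0
```

Contact with the bed, so I release.

Emit:
play_rows([
  [[0,0,0],[0,0,0],1],
  [[0,0,0],[0,0,0],1],
  [[0,0,0],[0,0,0],1],
  [[0,0,0],[0,0,0],1],
  [[0,0,-0.1],[0,0,0],1],
  [[0,0,-0.1],[0,0,0],1],
])

```text
time_s: 17.0
tool_pos: [532.3, -153.3, 253.9]
tool_rot: [[0.934, 0.105, -0.341], [0.099, -0.995, -0.035], [-0.343, -0.001, -0.939]]
wrist_force: [-0.0, -0.6, -0.1]
grip_width: 0.999
gripper_force: 0.0
```

```bash
python3 - <<'E'
from plan import *
from m import rects
np.set_printoptions(precision=3,suppress=True)
rects('top',72,95,(480,700),(50,400)); rects('scene',72,95,(480,700),(50,400))
# copper: 15 mm towards robot along block (yaw -6.4), 12 mm in +y
c=np.array([591.2,117,0]); d=np.array([np.cos(np.radians(6.4)),-np.sin(np.radians(6.4)),0]); e=np.array([-d[1],d[0],0])
g=c-15*d+12*e; print(g)
plan([(g+[0,0,225],flat(-6.4)),(g+[0,0,46],None)])
E
```

```text
top 1443 med z 79.35480888728341 rect ((591.0540771484375, 117.24189758300781), (52.0461311340332, 120.59651184082031), 83.6239242553711) bgr [ 98.237 139.173 221.974]
scene 852 med z 81.7901591513455 rect ((592.1159057617188, 115.9092788696289), (52.72314453125, 124.84566497802734), 83.75496673583984) bgr [ 79.261 122.381 206.938]
[577.631 130.597   0.   ]
at [ 534.224 -153.729  257.101] force [-0.557 -0.001  0.065] t 17.1 grip 0.9990138594740634
turn 3 x [0.027 0.226 0.143]
move 5 x [ 0.005 -0.115  0.013]
move 3 x [0.    0.    0.119]
```

Emit:
play_rows([
  [[0,0,0],[0.027,0.226,0.143],1],
  [[0,0,0],[0.027,0.226,0.143],1],
  [[0,0,0],[0.027,0.226,0.143],1],
  [[0.005,-0.115,0.013],[0,0,0],1],
  [[0.005,-0.115,0.013],[0,0,0],1],
  [[0.005,-0.115,0.013],[0,0,0],1],
  [[0.005,-0.115,0.013],[0,0,0],1],
  [[0.005,-0.115,0.013],[0,0,0],1],
])

```text
time_s: 18.1
tool_pos: [576.2, 132.7, 219.9]
tool_rot: [[0.994, -0.112, -0.009], [-0.112, -0.994, 0.003], [-0.01, -0.002, -1.0]]
wrist_force: [-0.2, 0.4, -0.2]
grip_width: 0.999
gripper_force: 0.0
```

Emit:
play_rows([
  [[0,0,0],[0,0,0],1],
  [[0,0,0],[0,0,0],1],
])

```text
time_s: 18.35
tool_pos: [576.2, 130.6, 220.2]
tool_rot: [[0.994, -0.112, -0.009], [-0.112, -0.994, 0.003], [-0.01, -0.002, -1.0]]
wrist_force: [0.1, 0.1, 0.1]
grip_width: 0.999
gripper_force: 0.0
```

```bash
python3 - <<'E'
from plan import *
g=np.array([577.6,130.6,0])
plan([(g+[0,0,100],flat(-6.4)),(g+[0,0,46],None)])
p=cam('top'); cv2.imwrite('pics/t2.png',cv2.resize(p['frame'][110:310,240:560],None,fx=2.5,fy=2.5))
p=cam('top'); P,u,v=cloud(p)
for z0 in (60,90,120): 
    s=(P[:,0]>570)&(P[:,0]<660)&(abs(P[:,1])<45)&(P[:,2]>z0)&(P[:,2]<z0+20+(50 if z0==120 else 0))
    print(z0,s.sum(),P[s].min(0),P[s].max(0)) if s.sum() else 0
E
```

```text
at [576.228 130.589 220.232] force [0.14  0.051 0.143] t 18.35 grip 0.9985224627783796
turn 1 x [-0.003  0.019 -0.001]
move 3 x [ 0.001 -0.     0.08 ]
move 1 x [0.    0.    0.108]
60 36 [588.561 -24.349  61.578] [619.884  22.622  79.698]
90 230 [589.013 -27.013  90.129] [638.198  21.898 109.952]
120 166 [602.466 -15.239 120.06 ] [625.512   9.253 165.41 ]
```

View pics/t2.png

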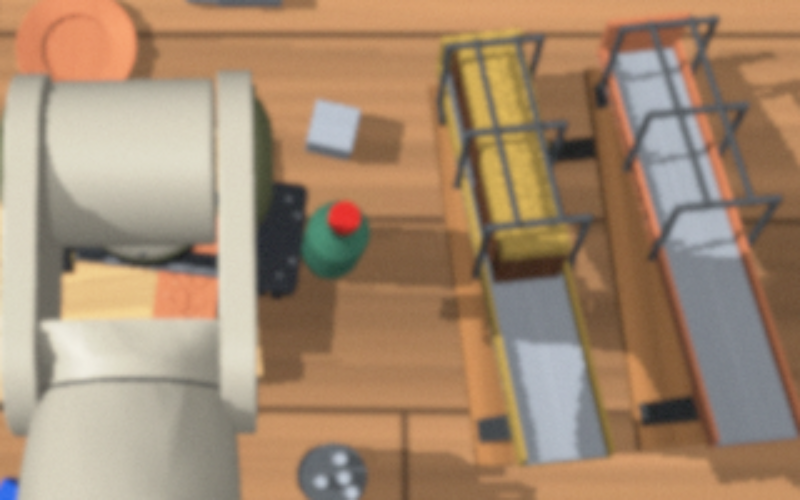

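Both brass blocks are under the guard, with the short one behind the long one (crop ~505,150). The gripper body clears the bottle (~335,240), so I descend for the copper block.

Emit:
play_rows([
  [[0.001,0,0.1],[0,0.019,0],1],
  [[0.001,0,0.1],[0,0,0],1],
  [[0,0,0.1],[0,0,0],1],
  [[0,0,0.045],[0,0,0],1],
  [[0,0,0],[0,0,0],1],
  [[0,0,0],[0,0,0],1],
])

```text
time_s: 19.2
tool_pos: [578.0, 130.6, 49.6]
tool_rot: [[0.994, -0.113, 0.003], [-0.113, -0.994, 0.002], [0.003, -0.002, -1.0]]
wrist_force: [-0.1, 0.8, -0.4]
grip_width: 0.997
gripper_force: 0.0
```

Emit:
play_rows([
  [[0,0,0.006],[0,0,0],1],
  [[0,0,0],[0,0,0],-1],
  [[0,0,0],[0,0,0],-1],
  [[0,0,0],[0,0,0],-1],
  [[0,0,0],[0,0,0],-1],
  [[0,0,0],[0,0,0],-1],
  [[0,0,0],[0,0,0],-1],
])

```text
time_s: 20.08
tool_pos: [577.3, 131.1, 45.5]
tool_rot: [[0.994, -0.112, 0.001], [-0.112, -0.994, 0.002], [0.001, -0.002, -1.0]]
wrist_force: [-0.7, -4.5, 4.9]
grip_width: 0.588
gripper_force: 29.8
```

```bash
python3 - <<'E'
from plan import *
T=on(CO,15,100)*[1,1,0]+[0,0,245]
plan([([578,130.6,230],None),(T,None),(on(CO,15,30),RL)])
E
```

```text
at [577.34  131.058  45.494] force [-0.737 -4.463  4.887] t 20.075 grip 0.5882826155444302
move 4 x [ 0.     0.    -0.092]
move 8 x [ 0.001  0.107 -0.004]
turn 3 x [-0.026 -0.233 -0.143]
move 2 x [0.001 0.    0.072]
```

Emit:
play_rows([
  [[0,0,-0.06],[0,0,0],-1],
  [[0,0,-0.105],[0,0,0],-1],
  [[0,0,-0.105],[0,0,0],-1],
  [[0,0,-0.105],[0,0,0],-1],
  [[0,0,0],[0,0,0],-1],
])

```text
time_s: 20.7
tool_pos: [577.9, 131.5, 236.0]
tool_rot: [[0.994, -0.111, 0.008], [-0.111, -0.994, 0.003], [0.007, -0.004, -1.0]]
wrist_force: [-0.1, -0.5, -3.9]
grip_width: 0.59
gripper_force: 29.8
```

Emit:
play_rows([
  [[0.001,0.107,-0.004],[0,0,0],-1],
  [[0.001,0.107,-0.004],[0,0,0],-1],
  [[0.001,0.107,-0.004],[0,0,0],-1],
  [[0.001,0.107,-0.004],[0,0,0],-1],
  [[0.001,0.107,-0.004],[0,0,0],-1],
  [[0.001,0.107,-0.004],[0,0,0],-1],
  [[0.001,0.107,-0.004],[0,0,0],-1],
  [[0.001,0.107,-0.004],[0,0,0],-1],
])

```text
time_s: 21.7
tool_pos: [532.4, -295.9, 245.3]
tool_rot: [[0.994, -0.112, -0.002], [-0.112, -0.994, 0.006], [-0.002, -0.005, -1.0]]
wrist_force: [0.6, 0.3, -3.6]
grip_width: 0.594
gripper_force: 29.8
```

Emit:
play_rows([
  [[0,0,0],[-0.026,-0.233,-0.143],-1],
  [[0,0,0],[-0.026,-0.233,-0.143],-1],
  [[0,0,0],[-0.026,-0.233,-0.143],-1],
  [[0,0,0],[0,0,0],-1],
])

```text
time_s: 22.2
tool_pos: [533.8, -294.0, 244.3]
tool_rot: [[0.933, 0.106, -0.344], [0.101, -0.994, -0.032], [-0.345, -0.005, -0.939]]
wrist_force: [-0.0, -0.6, -3.3]
grip_width: 0.593
gripper_force: 29.8
```

```bash
python3 - <<'E'
from plan import *
plan([(on(CO,15,30),RL),(on(CO,15,16),RL)])
p=cam('top'); cv2.imwrite('pics/t3.png',cv2.resize(p['frame'][110:310,340:600],None,fx=3,fy=3))
p=cam('scene');cv2.imwrite('pics/s3.png',cv2.resize(p['frame'][150:340,100:360],None,fx=3,fy=3))
# tilt of held block: cap plane
P,u,v=cloud(p); f=p['frame'].astype(int)[v,u]
L=np.c_[(P-CO)@ex,(P-CO)@np.cross(nz,ex),(P-CO)@nz]
s=(f[:,2]>140)&(f[:,2]-f[:,0]>70)&(abs(L[:,1])<32)&(L[:,0]>-80)&(L[:,0]<80)&(L[:,2]>60)
q=L[s]; print(s.sum(),q.min(0),q.max(0)); 
t=q[q[:,2]>np.percentile(q[:,2],40)]; print(np.polyfit(t[:,0],t[:,2],1))
E
```

```text
at [ 533.842 -293.978  244.298] force [-0.038 -0.628 -3.299] t 22.2 grip 0.5933163887663009
turn 1 x [-0.008  0.007  0.006]
move 2 x [0.001 0.001 0.072]
move 1 x [-0.     0.     0.028]
639 [-62.51  -24.479 123.813] [ 10.625  28.436 349.448]
[  0.017 141.148]
```

View pics/s3.png

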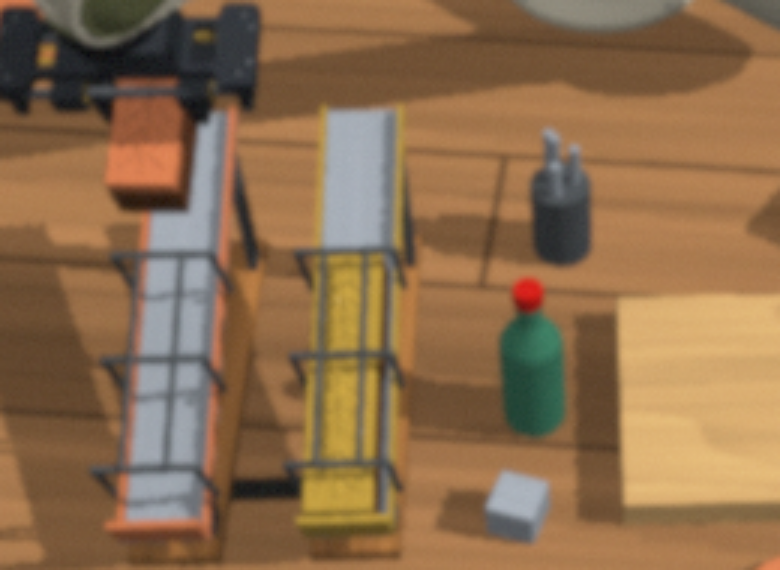

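Both brass blocks are home, and the copper block hangs level over the copper lane's upper end (crop ~150,145). I lower it now.

Emit:
play_rows([
  [[0.001,0,0.068],[0,0,0],-1],
  [[0,0,0.068],[0,0,0],-1],
  [[0,0,0.014],[0,0,0],-1],
  [[0,0,0.008],[0,0,0],-1],
  [[0,0,0],[0,0,0],-1],
  [[0,0,0],[0,0,0],-1],
])

```text
time_s: 23.05
tool_pos: [507.1, -297.7, 174.3]
tool_rot: [[0.935, 0.105, -0.339], [0.098, -0.995, -0.036], [-0.341, 0.0, -0.94]]
wrist_force: [-0.2, 0.5, -3.1]
grip_width: 0.588
gripper_force: 29.8
```

```bash
python3 - <<'E'
from plan import *
plan([(on(CO,15,15.5),RL)])
E
```

```text
at [ 507.052 -297.731  174.307] force [-0.153  0.526 -3.124] t 23.05 grip 0.5882722330997424
move 1 x [ 0.004 -0.     0.022]
```

Emit:
play_rows([
  [[0.002,0,0.014],[0,0,0],-1],
  [[0,0,0.005],[0,0,0],-1],
  [[0,0,0.002],[0,0,0],-1],
  [[0,0,0],[0,0,0],-1],
])

```text
time_s: 23.55
tool_pos: [504.3, -297.8, 164.0]
tool_rot: [[0.935, 0.105, -0.34], [0.098, -0.994, -0.036], [-0.342, -0.0, -0.94]]
wrist_force: [3.7, 3.4, 4.7]
grip_width: 0.59
gripper_force: 29.8
```

Emit:
play_rows([
  [[0,0,0],[0,0,0],1],
  [[0,0,0],[0,0,0],1],
  [[0,0,0],[0,0,0],1],
  [[0,0,0],[0,0,0],1],
  [[0,0,-0.1],[0,0,0],1],
  [[0,0,-0.1],[0,0,0],1],
  [[0,0,-0.1],[0,0,0],1],
  [[-0.1,0,-0.1],[0,0,0],1],
])

```text
time_s: 24.55
tool_pos: [529.9, -295.0, 360.4]
tool_rot: [[0.933, 0.106, -0.343], [0.101, -0.994, -0.034], [-0.345, -0.003, -0.939]]
wrist_force: [0.4, -1.3, 0.5]
grip_width: 1.001
gripper_force: 0.0
```

Emit:
play_rows([
  [[-0.1,0,0],[0,0,0],1],
  [[0,0,0],[0,0,0],1],
  [[0,0,0],[0,0,0],1],
  [[0,0,0],[0,0,0],1],
  [[0,0,0],[0,0,0],1],
  [[0,0,0],[0,0,0],1],
  [[0,0,0],[0,0,0],1],
  [[0,0,0],[0,0,0],1],
])

```text
time_s: 25.55
tool_pos: [482.2, -300.4, 378.0]
tool_rot: [[0.934, 0.105, -0.341], [0.099, -0.995, -0.035], [-0.343, -0.001, -0.939]]
wrist_force: [-0.3, -0.5, 1.4]
grip_width: 0.999
gripper_force: 0.0
```

```bash
python3 - <<'E'
from plan import *
p=cam('scene');cv2.imwrite('pics/s4.png',cv2.resize(p['frame'][150:340,100:360],None,fx=3,fy=3)); print(readout.sense()['time_s'])
E
```

```text
25.6
```

View pics/s4.png

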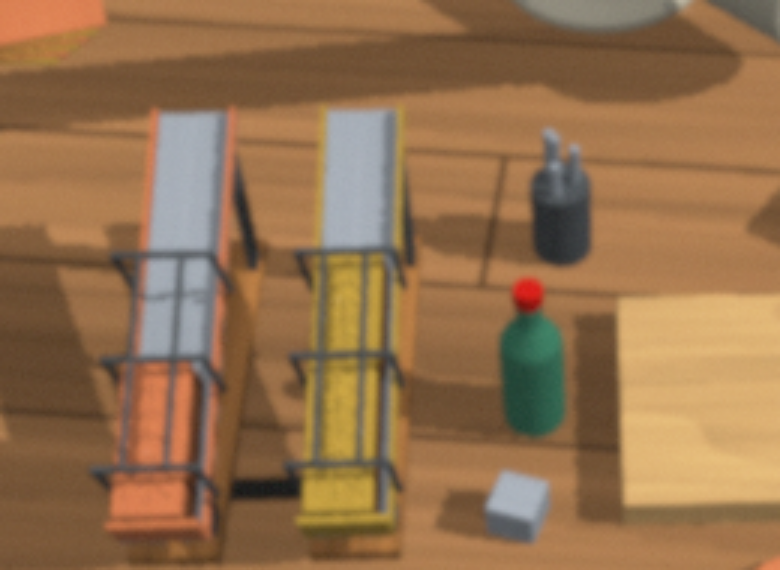

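The copper block rests at its stop (~155,440), the two brass blocks are in line (~345,380), and the bottle, pot and steel block haven't moved.

```bash
python3 -c "
from station import ticket
print(ticket.sign_off())"
```

```text
the job is handed in; nothing more can be done
None
```

I handed the job in at about 25.6 s: the copper block is in the copper lane, the long brass block is against the brass stop with the short one behind it, and the bottle, punch pot and steel block are where they were.

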